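# Fit the inking roller in the trough

## Robot

A 6-joint arm with a two-finger parallel gripper is mounted at the origin on the work surface. World frame = base frame: x ahead of the robot, y to its left, z up, the work surface at z = 0. Lengths are in m, angles in rad, forces in N, time in s.
With the tool pointing down it reaches from about 0.375 to 0.9 m from the base axis. Payload 3.1 kg.
Tool frame: the origin (TCP) lies on the centre line of the jaws, within the pads' length; the fingertips stand robot.tip_reach ahead of it and the grasp point (between the pads) lies 8 mm behind it (robot.tip_reach is the distance from the TCP to the fingertips, in m); z points along the fingers, y is the line along which they close (so a half turn about z gives the same grasp; the last joint's range is limited). The gripper opens to 87 mm and grips with 3 to 60 N. Pads are 19 mm wide; open, the fingers measure 117 mm over their backs; the gripper's body (75 mm by 190 mm) begins 51 mm behind the grasp point.
Start: joints at [1.006, 0.527, 1.433, -0, 1.181, -0.178], TCP at [0.235, 0.579, 0.197] pointing down, gripper open.
Joint ranges: [-3.08, 3.08], [-0.75, 2.2], [0.22, 2.44], [-1.43, 4.57], [0, 2.65], [-2.85, 2.85]. Speed limits (rad/s): [2.79, 2.79, 3.14, 3.14, 3.14, 3.14].

## Interface

Orientations are given as a unit quaternion [x, y, z, w].
In Python, from rig import robot gives the robot as it stands.
- The arm moves only by the tool jog_arm, never from a script. Its argument "motion" is one flat list of numbers, 7 for each row, row after row: the shift along the tool's x, y, z scaled (see below), then the turn, a rotation vector about the tool's x, y, z scaled (see below), then the gripper's target within -1 to 1 (shut at 1, half-way at 0, fully open at -1). In form: [x, y, z, rx, ry, rz, hand, x, y, z, rx, ry, rz, hand, ...]. A call has 1 to 12 rows; each row shifts and turns the commanded pose from where the row before left it, along the tool's axes as they then stand; what a row does not reach is not made up. The controller multiplies each number of a shift by 4 cm and each number of a turn by 4 degrees. A row lasts 1/8 s, in which the tool goes at most 62.5 mm and 10.7 degrees, less where a joint would pass 70% of its speed; a pose out of reach is approached as far as the arm can. A call with a number of a shift or a turn outside -1 to 1 is refused whole. A call with a gripper value outside its range is refused whole. The fingers move at their own pace and stop on an object; "grip_force" is the grip in N (left out, the last holds). Time passes only in rows, so rows that do not move let the fingers close. It gives the time, the measured TCP pose, the force, the opening and the grip force at its end, in the units of the state.
- robot.get_obs(): the state, without advancing time (a new reading comes with each control period).
- robot.camera(name): name is "scene" or "top" or "wrist"; returns the picture (400x640x3 uint8, blue, green, red); there is no depth.
- robot.calibration(name): a dict with "fx", "fy", "cx", "cy" (pixels), "dist_coeffs" ([k1, k2, p1, p2, k3] as OpenCV has them; the pictures are not rectified), "R" (3x3) and "t" (3): a world point X has camera coordinates R X + t; the wrist camera has in their place "T_tool_cam" (4x4, takes a point from camera to tool coordinates, whose origin is the TCP and whose axes are the flange's). Camera axes: x right, y down, z forward; pixel columns grow to the right and rows downward; lengths in m; the calibration is good to about 2 mm. A picture is of the moment at which its call begins: read the wrist's pose just before it. calibration takes no time and is no camera call.
- robot.hand_in(): hands the job in; it is judged then, once.
The state is a dict: "time": time; "q": joint angles; "joint_velocities": joint speeds; "joint_torque": joint torques, N m; "position": TCP position; "tool_rot": TCP orientation; "ft_force": force on the tool from outside, world axes, zero at the start; "moment": the same for the moment, N m; "grip_width": finger opening in m; "grip_force": force on a finger pad.
Only numpy, scipy, OpenCV 4.12 (cv2) and the standard library are available. Lean on these libraries where they do the work, as an engineer would, in place of code of your own. Each camera call takes 0.05 s, during which the arm holds its last target. There are 200 camera calls.

## Task

Lift the long rubber inking roller out of its wooden cradle without letting it roll off or drop, and fit it in the inking trough: roll it in the slots' mouths, by feel, until its square shaft ends drop in, then press it down, without forcing it, until it is fully home and both black keepers have clicked over the shaft ends. Let go, and leave the short roller, printing block, glue bottle and pastel tray where they are.

Things in the scene. Friction and masses are not known exactly. Their poses are not given: they have to be found in the camera images.
- roller_center (a point): Centre of the long inking roller: black rubber sleeve 44 mm in diameter, 130 mm long; y runs along it, both ends are alike. 0.4 to 0.6 kg. It lies in a shallow wooden cradle, axis 58 mm above the table, its steel shaft standing out 24 mm at each end (178 mm over all). The sleeve turns on the shaft only stiffly (sealed bushes, 0.3 N m), so both stay together when handled.
- roller_end_a (a point): Point on the long roller's axis 83 mm from its centre along +y, 6 mm inside the shaft's end. The shaft is square, 14 x 14 mm. Its turn about the axis is not given by this pose: as it lies in the cradle its faces are 0.55 to 0.785 rad (32 to 45 degrees) askew of upright, either way, to be seen at the ends or found by touch. It enters the slots only when turned to within about 0.2 rad of square, and centred to 1 mm.
- roller_end_b (a point): The same point at the other end, 83 mm along -y of the long roller.
- seat (a point): Where the long roller's centre must come: midway between the trough's cheeks, 46 mm above the table, the shaft on the bottom of the slots. Axes of the trough: y along the roller, z up, x across. An askew shaft stops in the slots' mouths, axis 78 mm or more above the table, and does not right itself when let go; a square one goes down freely to the keepers' noses, axis at 66 to 75 mm.
- trough: Fixed steel inking trough, 170 mm (x) by 156 mm (y), origin under its centre. Rim 36 mm high; on the -x side a scraper edge 45 mm high, 50 mm or more from the roller's axis. Inside 156 mm wide in x, 140 mm between the cheeks, floor 10 mm high. Cheeks: aluminium plates 8 mm thick, 74 mm either side of the middle, rising to 87 mm over the 60 mm about the slot.
- mouth_l (a point): Middle of the slot in the cheek at +y of the trough, where its straight part begins, 83 mm above the table. The slot is upright, 17 mm wide, its flat bottom 39 mm above the table; above 83 mm it flares to 31 mm at 87 mm.
- mouth_r (a point): The same in the cheek at -y of the trough.
- keeper_l (a joint): Keeper at +y: sprung black plastic lever outside the cheek, pivoted low on the +x side, its sloping nose over the slot at 57 to 69 mm height. 0: closed (it springs back by itself); about 0.1 rad: pushed aside by the shaft. Pressing the shaft past it takes about 6 to 14 N at each end; it snaps shut over the shaft when the axis is about 3 mm above the seat.
- keeper_r (a joint): The same keeper at -y.
- short_center (a point): Centre of the short roller, leave alone: like the long one but with a sleeve 80 mm and a shaft 128 mm long, too short for the trough. It lies in the other cradle; which of the two is nearer to the robot varies.
- cradle_a: Fixed wooden cradle of the long roller, 80 mm (x) by 100 mm (y), origin under its centre. Two saddles 12 mm thick at y = -30 and 30 mm, with shallow V notches 8 mm deep and 36 mm wide, tops 42 mm high; 48 mm free between them over a base board 12 mm high. A push of some 2 N sideways starts the roller up the notch.
- cradle_b: The same cradle for the short roller.
- print_block: Carved plywood printing block 120 x 120 x 26 mm, loose, leave alone. Origin under its centre.
- glue_bottle: White glue bottle, 56 mm in diameter, 150 mm high, loose, leave alone. Origin under its centre.
- pastel_tray: White tray of oil pastels 85 x 130 x 16 mm, loose, leave alone. Origin under its centre.

How it is judged:
By the outcome, as a careful person would: the job done as asked, in the order asked, and still so for the second after the job is handed in, with the robot touching nothing.
It also fails if it takes over 67 s, if anything falls off the work surface, if the arm or the gripper's body presses on something with over 40 N, if the wrist force passes 120 N, or if a joint passes its speed limit or range.

## Working session

There is one attempt and no reset: what is moved stays moved. The work goes in short steps, Python scripts to look and compute and a tool call to move; the robot and the scene stay as the last step left them, time stands still between calls to the robot, and variables do not carry over. Pictures are saved under pics/ and viewed, at most 10 in all, crops included, and the job is handed in when it is done.

Besides the shell and the picture viewer there is one more tool, called in YAML: its name, and indented under it one key for each argument. jog_arm: Moves the arm, as the interface text tells. Shifts and turns lie within -1 to 1; 1 stands for 4 cm of shift or 4 degrees of turn. Its arguments: {"type":"object","properties":{"motion":{"type":"array","items":{"type":"number"}},"grip_force":{"type":"number"}},"required":["motion"]}

```bash
ls; mkdir -p pics; python3 - <<'E'
from rig import robot
import cv2,numpy as np
print(robot.get_obs(), robot.tip_reach)
a=robot.camera("scene");b=robot.camera("top")
cv2.imwrite("pics/s0.png",a);cv2.imwrite("pics/t0.png",b)
for n in("scene","top","wrist"):print(n,robot.calibration(n))
E
```

```text
pics
{'time': 0.0, 'q': array([ 1.00647214e+00,  5.28427302e-01,  1.43388832e+00, -1.86462296e-05,
        1.18137196e+00, -1.78507753e-01]), 'joint_velocities': array([ 6.54944078e-04,  3.15475402e-04,  1.25259604e-03, -5.63593628e-05,
       -7.90510004e-04,  2.78908905e-04]), 'joint_torque': array([-9.64483988e-04, -4.40038455e+01, -1.76589561e+01,  6.30873931e-02,
        5.83639496e-02, -1.75105324e-04]), 'position': array([0.2347613 , 0.57840301, 0.1962    ]), 'tool_rot': array([ 1.91710386e-01,  9.81450982e-01, -9.79169453e-04, -3.72127461e-04]), 'ft_force': array([-0.23819163, -0.99287814,  0.23713034]), 'moment': array([-0.0453211 , -0.00563234, -0.02070252]), 'grip_force': 0.0, 'grip_width': 0.08680679376407278} 0.011
scene {'fx': 473.11791859312365, 'fy': 473.11791859312365, 'cx': 325.18917424163806, 'cy': 196.03593293473892, 'dist_coeffs': array([0.04923277, 0.        , 0.        , 0.        , 0.        ]), 'R': array([[-0.22464199,  0.97444068, -0.00116041],
       [ 0.80085594,  0.18394608, -0.56990665],
       [-0.55512677, -0.12895428, -0.82170862]]), 't': array([ 0.1
[... 322 characters left out ...]
,  2.73882064e-02, -1.98974145e-01],
       [ 1.98917973e-01, -4.78793834e-03, -9.80004447e-01]]), 't': array([-0.0252638 ,  0.52531341,  1.53341783])}
wrist {'fx': 293.9762079615083, 'fy': 293.9762079615083, 'cx': 317.50634145918673, 'cy': 198.38255437358794, 'dist_coeffs': array([-0.0493353,  0.       ,  0.       ,  0.       ,  0.       ]), 'T_tool_cam': array([[ 2.39638626e-04, -9.68193386e-01, -2.50202935e-01,
         6.83676919e-02],
       [ 9.99999772e-01,  7.42338491e-05,  6.70519110e-04,
        -7.38753008e-04],
       [-6.30618641e-04, -2.50203039e-01,  9.68193184e-01,
        -1.86709960e-01],
       [ 0.00000000e+00,  0.00000000e+00,  0.00000000e+00,
         1.00000000e+00]])}
```

View pics/s0.png

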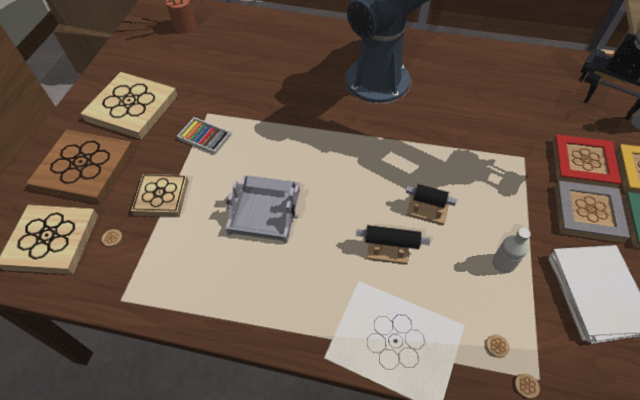

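View pics/t0.png

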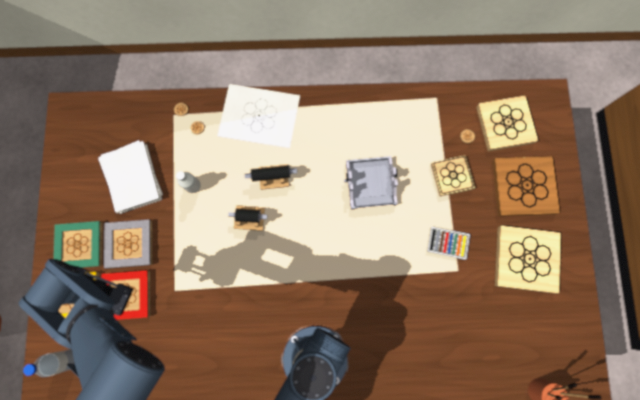

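The scene view shows the long roller at about (395,237), the short one at (431,195) and the trough at (264,208). In the top view they are at (270,173), (248,216) and (373,182).

```bash
cat > h.py <<'E'
import cv2,numpy as np
from scipy.spatial.transform import Rotation as Ro
from rig import robot
def ray(name,px,obs=None):
    c=robot.calibration(name)
    K=np.array([[c['fx'],0,c['cx']],[0,c['fy'],c['cy']],[0,0,1]])
    u=cv2.undistortPoints(np.array(px,float).reshape(-1,1,2),K,c['dist_coeffs'])[:,0]
    d=np.c_[u,np.ones(len(u))]
    if name=='wrist':
        T=c['T_tool_cam'];R=Ro.from_quat(obs['tool_rot']).as_matrix()
        o=R@T[:3,3]+obs['position'];d=d@(R@T[:3,:3]).T
    else: o=-c['R'].T@c['t'];d=d@c['R']
    return o,d
def plane(name,px,z,obs=None):
    o,d=ray(name,px,obs);return o+d*((z-o[2])/d[:,2])[:,None]
def tri(o1,d1,o2,d2):
    A=np.c_[d1,-d2];s=np.linalg.lstsq(A,o2-o1,rcond=None)[0]
    p,q=o1+s[0]*d1,o2+s[1]*d2;return (p+q)/2,np.linalg.norm(p-q)
def blob(im,box,thr=55):
    x0,y0,x1,y1=box
    m=(im[y0:y1,x0:x1].max(2)<thr).astype(np.uint8)
    n,l,s,c=cv2.connectedComponentsWithStats(m)
    k=1+np.argmax(s[1:,4]);mm=(l==k).astype(np.uint8)
    r=cv2.minAreaRect(cv2.findNonZero(mm))
    return np.array(r[0])+[x0,y0],r[1],r[2],s[k,4],c[k]+[x0,y0]
E
python3 - <<'E'
from h import *
np.set_printoptions(precision=4,suppress=True)
S=cv2.imread('pics/s0.png');T=cv2.imread('pics/t0.png')
for sb,tb in (((355,218,440,255),(240,155,305,186)),((405,178,460,212),(225,203,272,226))):
    a=blob(S,sb);b=blob(T,tb);print(a,b)
    o1,d1=ray('scene',[a[0]]);o2,d2=ray('top',[b[0]])
    print(tri(o1,d1[0],o2,d2[0]),plane('scene',[a[0]],.058),plane('top',[b[0]],.058))
print('trough',plane('top',[[349,160],[396,158],[398,205],[350,208]],.036))
print('bottle',plane('top',[[189,188]],.0),'block',plane('top',[[453,176]],.026),'bottle s',plane('scene',[[505,268]],0))
big=cv2.resize(T[140:235,160:420],None,fx=3,fy=3,interpolation=cv2.INTER_CUBIC);cv2.imwrite('pics/t1.png',big)
E
```

```text
(array([392.7385, 237.0923]), (55.567562103271484, 16.868722915649414), 7.125016689300537, np.int32(906), array([392.8311, 237.021 ])) (array([270.2, 173.4]), (10.468480110168457, 36.53498840332031), 83.9909896850586, np.int32(372), array([270.3548, 173.1989]))
(array([0.6092, 0.1344, 0.0532]), np.float64(0.0016188004368592058)) [[0.612  0.1351 0.058 ]] [[0.6081 0.1331 0.058 ]]
(array([430.3476, 195.709 ]), (32.9794921875, 16.26691436767578), 15.068489074707031, np.int32(513), array([430.2807, 195.7836])) (array([246.8716, 215.0545]), (21.957157135009766, 10.72906494140625), 3.5763344764709473, np.int32(234), array([246.8846, 215.0684]))
(array([0.4682, 0.2114, 0.0569]), np.float64(3.0276455494575105e-05)) [[0.469  0.2113 0.058 ]] [[0.468  0.2112 0.058 ]]
trough [[ 0.6536 -0.1358  0.036 ]
 [ 0.6563 -0.2978  0.036 ]
 [ 0.4918 -0.2949  0.036 ]
 [ 0.4861 -0.1326  0.036 ]]
bottle [[0.5786 0.4222 0.    ]] block [[ 0.5896 -0.4918  0.026 ]] bottle s [[0.6016 0.4158 0.    ]]
```

View pics/t1.png

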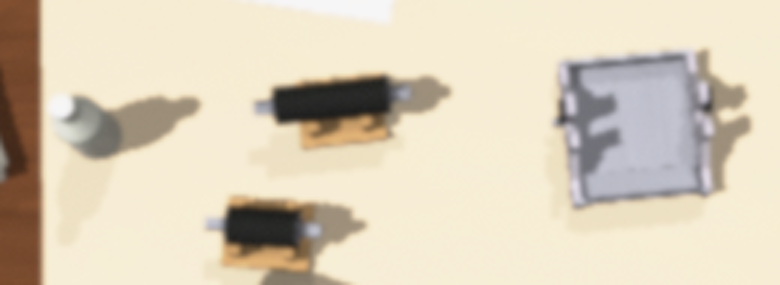

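```bash
cat > plan.py <<'E'
from h import *
def rows(pos,R,n,hand,p0=None,R0=None):
    o=robot.get_obs()
    p=o['position'] if p0 is None else p0; Rc=Ro.from_quat(o['tool_rot']) if R0 is None else R0
    pos=np.array(pos);out=[]
    for k in range(n,0,-1):
        d=Rc.inv().apply((pos-p)/k)/.04; w=(Rc.inv()*R).as_rotvec()/k/np.deg2rad(4)
        d=np.round(d,2);w=np.round(w,2)
        p=p+Rc.apply(d*.04);Rc=Rc*Ro.from_rotvec(w*np.deg2rad(4))
        out.append(list(d)+list(w)+[hand])
    print(n,'max',np.abs(np.array(out)[:,:6]).max(),'end',p,Rc.as_quat())
    print(','.join('%g'%v for r in out for v in r));return p,Rc
def down(yaw,tilt=0,ty=0): # tool y at world angle yaw deg; tilt about tool x; ty about tool y
    y=np.array([np.cos(np.deg2rad(yaw)),np.sin(np.deg2rad(yaw)),0]);z=np.array([0,0,-1.])
    return Ro.from_matrix(np.c_[np.cross(y,z),y,z])*Ro.from_euler('x',tilt,degrees=True)*Ro.from_euler('y',ty,degrees=True)
E
python3 - <<'E'
from plan import *
p,R=rows([.40,.33,.197],down(37),9,-1)
rows([.609,.134,.197],down(6.6),8,-1,p,R)
E
```

```text
9 max 0.86 end [0.40002307 0.33012755 0.19684499] [ 4.46076733e-01  8.94994704e-01  1.36174365e-04 -9.59512911e-05]
-0.68,-0.47,-0,-0,0,0.86,-1,-0.71,-0.42,-0,-0,0,0.86,-1,-0.74,-0.38,-0,-0,0,0.86,-1,-0.76,-0.34,-0,-0,0,0.86,-1,-0.78,-0.29,-0,-0.01,0,0.86,-1,-0.79,-0.24,-0,-0,0,0.86,-1,-0.8,-0.2,-0,-0.01,0,0.85,-1,-0.82,-0.15,-0.01,-0,0,0.86,-1,-0.82,-0.09,-0,-0.01,0.01,0.85,-1
8 max 0.95 end [0.60900018 0.13413325 0.19716994] [ 6.65129331e-01  7.46728160e-01  1.06253118e-04 -1.28298023e-04]
-0.88,0.15,-0,0,-0,0.95,-1,-0.87,0.21,-0,0,-0,0.95,-1,-0.86,0.27,-0,0,-0,0.95,-1,-0.83,0.32,-0,0,-0,0.95,-1,-0.81,0.38,-0,0,-0,0.95,-1,-0.79,0.43,-0,0,-0,0.95,-1,-0.75,0.49,-0,0,-0,0.95,-1,-0.72,0.53,-0.01,-0,-0,0.95,-1
```

jog_arm:
  motion: [-0.68, -0.47, 0, 0, 0, 0.86, -1, -0.71, -0.42, 0, 0, 0, 0.86, -1, -0.74, -0.38, 0, 0, 0, 0.86, -1, -0.76, -0.34, 0, 0, 0, 0.86, -1, -0.78, -0.29, 0, 0, 0, 0.86, -1, -0.79, -0.24, 0, 0, 0, 0.86, -1, -0.8, -0.2, 0, 0, 0, 0.86, -1, -0.82, -0.15, 0, 0, 0, 0.86, -1, -0.82, -0.1, 0, 0, 0, 0.86, -1]

```text
time: 1.23
position: [0.4003, 0.3294, 0.1968]
tool_rot: [0.448, 0.894, -0.0, -0.0]
ft_force: [-0.2, -0.3, -0.2]
grip_width: 0.087
grip_force: 0.0
```

jog_arm:
  motion: [-0.88, 0.15, 0, 0, 0, 0.95, -1, -0.87, 0.21, 0, 0, 0, 0.95, -1, -0.86, 0.27, 0, 0, 0, 0.95, -1, -0.83, 0.32, 0, 0, 0, 0.95, -1, -0.81, 0.38, 0, 0, 0, 0.95, -1, -0.79, 0.43, 0, 0, 0, 0.95, -1, -0.75, 0.49, 0, 0, 0, 0.95, -1, -0.72, 0.53, 0, 0, 0, 0.95, -1, 0, 0, 0, 0, 0, 0, -1]

```text
time: 2.35
position: [0.6105, 0.1321, 0.1965]
tool_rot: [0.667, 0.745, 0.0, 0.0]
ft_force: [0.5, -0.3, -0.1]
grip_width: 0.0869
grip_force: 0.0
```

```bash
python3 - <<'E'
from plan import *
o=robot.get_obs();print(o['time'],o['position'],o['tool_rot'],o['ft_force'])
im=robot.camera('wrist');cv2.imwrite('pics/w0.png',im);np.save('w0.npy',o,allow_pickle=True)
E
```

```text
2.35 [0.61048143 0.13209226 0.19651315] [6.66786302e-01 7.45248900e-01 1.50056298e-05 3.23989855e-04] [ 0.53521568 -0.27344902 -0.11068116]
```

View pics/w0.png

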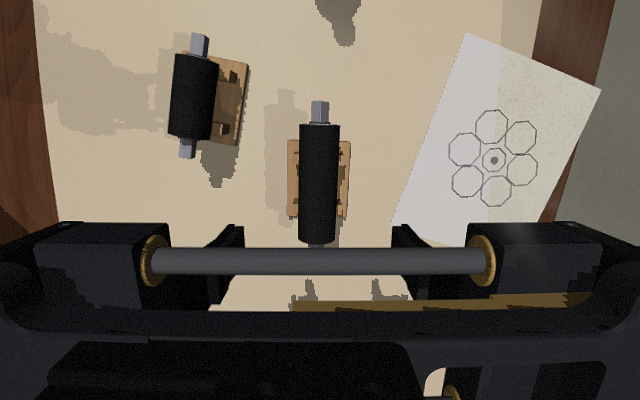

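The wrist view shows the long roller upright at column about 320, with its sleeve in rows 124–243, and shaft end a at (319,111). The short roller is at (195,95).

```bash
python3 - <<'E'
from plan import *
im=cv2.imread('pics/w0.png');o=np.load('w0.npy',allow_pickle=True).item()
c=im[92:142,290:352];cv2.imwrite('pics/w0c.png',cv2.resize(c,None,fx=9,fy=9,interpolation=cv2.INTER_NEAREST))
print(blob(im,(280,110,360,246),60))
for r in (104,108,112,116):print(im[r,304:336].mean(1).astype(int))
px=[[311.5,125],[338,125],[300,240],[338,240],[319.5,111]]
# sleeve edges by row
for r in (130,160,200,230):
    row=im[r].max(1); xs=[x for x in range(285,355) if row[x]<50]; print(r,min(xs),max(xs))
E
```

```text
(array([318.5071907 , 184.32029724]), (42.525997161865234, 119.94409942626953), 2.2906100749969482, np.int32(4603), array([317.72061699, 182.84531827]))
[178 177 178 176 179 177 183 136 123 121 122 119 120 123 127 122 123 102
  88  84  90  86  89  83  85 149 180 179 179 179 178 176]
[176 180 179 176 179 179 185 115 121 118 116 122 119 122 127 119 128  92
  86  90  88  91  90  86  83 137 179 177 177 180 177 175]
[161 161 178 182 179 180 182 129 124 117 118 122 120 121 121 115 139  84
  87  91  85  90  83  83 109 185 177 178 179 179 178 176]
[161 166 162 167 178 179 182 139 126 120 119 121 119 121 121 112 141  83
  88  91  87  86  86  81 107 186 177 174 176 178 177 180]
130 300 339
160 299 338
200 298 339
230 298 334
```

View pics/w0c.png

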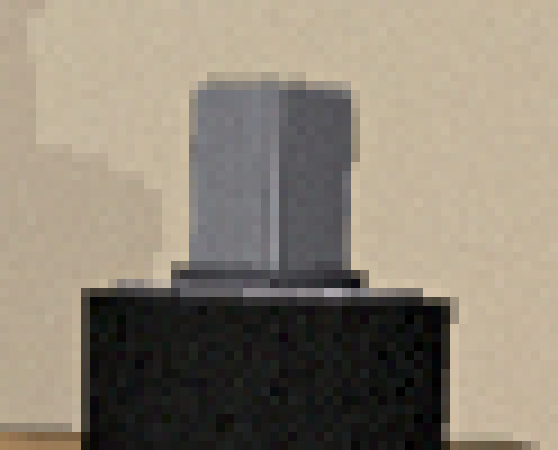

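The crop shows the shaft at columns 311.1–329.4 with the ridge at about 321. The left face is wider (10 px against 8.4), so it needs about +40° about +y to come square.

```bash
python3 - <<'E'
from plan import *
o=np.load('w0.npy',allow_pickle=True).item()
np.set_printoptions(precision=4,suppress=True)
ax=plane('wrist',[[320.2,108],[319.5,130],[319,160],[319,200]],.058,o);print(ax)
v=ax[0]-ax[3];print('axis deg',np.degrees(np.arctan2(v[1],v[0])))
print('ends',plane('wrist',[[319,124.5]],.058,o),plane('wrist',[[318.5,243]],.08,o),'shaft end',plane('wrist',[[320,100.8]],.058,o))
q=np.array([.6095,.1335])
# second view: hover lower, tilted -25, opened 62mm
u=np.array([np.cos(np.deg2rad(95.8)),np.sin(np.deg2rad(95.8)),0])
R=down(5.8,-25)
g=np.array([.6095,.1335,.058]); tcp=g+R.apply([0,0,.008]); print('tcp',tcp, R.apply([0,0,1]))
hov=tcp-R.apply([0,0,.075]);print(hov)
rows(hov,R,7,-.5)
E
```

```text
[[0.6037 0.2147 0.058 ]
 [0.6055 0.1919 0.058 ]
 [0.6086 0.1595 0.058 ]
 [0.6138 0.1141 0.058 ]]
axis deg 95.72078738248926
ends [[0.6043 0.1976 0.058 ]] [[0.618  0.0707 0.08  ]] shaft end [[0.6026 0.222  0.058 ]]
tcp [0.6129 0.1338 0.0507] [ 0.4205  0.0427 -0.9063]
[0.5813 0.1306 0.1187]
7 max 0.9 end [0.5814 0.1308 0.1187] [0.6545 0.7244 0.1606 0.145 ]
0,-0.1,0.28,-0.9,-0.01,0.02,-0.5,0,-0.12,0.27,-0.9,-0.01,0.02,-0.5,0,-0.13,0.26,-0.89,-0,0.02,-0.5,0,-0.15,0.25,-0.9,-0.01,0.03,-0.5,0,-0.16,0.25,-0.89,-0,0.02,-0.5,0,-0.18,0.23,-0.9,-0.01,0.03,-0.5,0.01,-0.19,0.23,-0.89,-0,0.02,-0.5
```

jog_arm:
  motion: [0, -0.1, 0.28, -0.9, 0, 0.02, -0.5, 0, -0.12, 0.27, -0.9, 0, 0.02, -0.5, 0, -0.13, 0.26, -0.9, 0, 0.02, -0.5, 0, -0.15, 0.25, -0.9, 0, 0.03, -0.5, 0, -0.16, 0.25, -0.9, 0, 0.02, -0.5, 0, -0.18, 0.23, -0.9, 0, 0.03, -0.5, 0, -0.15, 0.25, -0.9, 0, 0.02, -0.5, 0, 0, 0, 0, 0, 0, -0.5, 0, 0, 0, 0, 0, 0, -0.5]

```text
time: 3.52
position: [0.584, 0.132, 0.12]
tool_rot: [0.653, 0.725, 0.163, 0.145]
ft_force: [0.7, 0.6, 0.4]
grip_width: 0.0649
grip_force: 0.0
```

```bash
python3 - <<'E'
from plan import *
np.set_printoptions(precision=4,suppress=True)
o=robot.get_obs();print(o['time'],o['position'],o['tool_rot'],o['ft_force'],o['grip_width'])
im=robot.camera('wrist');cv2.imwrite('pics/w1.png',im);np.save('w1.npy',o,allow_pickle=True)
E
```

```text
3.525 [0.584 0.132 0.12 ] [0.6534 0.7248 0.1632 0.1454] [0.7276 0.6209 0.4012] 0.06491725156571422
```

View pics/w1.png

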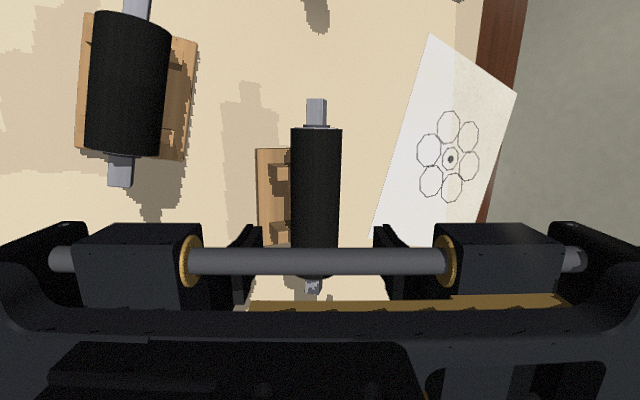

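The view from the 25° tilt shows the roller at column about 316, shaft end a at (316,99), and the sleeve end at row 128. Nearly a single shaft face is visible, as expected for 40° askew.

```bash
python3 - <<'E'
from plan import *
np.set_printoptions(precision=4,suppress=True)
im0=cv2.imread('pics/w0.png');im=cv2.imread('pics/w1.png')
o0=np.load('w0.npy',allow_pickle=True).item();o=np.load('w1.npy',allow_pickle=True).item()
for r in (104,110,116,120):print(im[r,302:332].mean(1).astype(int))
for I,rs in((im0,(130,160,190)),(im,(135,160,190,210))):
  for r in rs:
    row=I[r].max(1); k=319
    a=k
    while row[a]<62:a-=1
    b=k
    while row[b]<62:b+=1
    print(r,a+1,b)
print(im[94:104,316].mean(1).astype(int),im0[96:106,320].mean(1).astype(int),im[122:134,316].mean(1).astype(int))
# axis: plane through cam1 and its image line, intersect with cam0 rays
o1,d1=ray('wrist',[[316.4,112],[316.4,190]],o);n=np.cross(d1[0],d1[1])
oo,dd=ray('wrist',[[320.2,108],[319,160],[319,200]],o0)
s=((o1-oo)@n)/(dd@n);P=oo+dd*s[:,None];print(P)
E
```

```text
[203 203 202 205 136 148 148 154 147 144 148 149 150 146 147 151 154 152
 146 144 164  83  98  94  93 212 204 203 202 204]
[204 204 202 207 121 150 151 153 149 144 147 150 150 145 148 151 150 147
 139 142 159  93  92  93 123 208 203 201 202 200]
[206 202 202 207 135 155 150 150 149 147 145 148 149 149 147 152 150 145
 143 149 132  97  98  92 147 209 204 202 202 203]
[200 201 201 209 137 152 150 149 148 149 144 147 146 146 147 153 154 147
 145 149 124  94  90  91 150 206 202 203 202 201]
130 300 340
160 299 339
190 299 337
135 291 342
160 290 341
190 290 340
210 291 339
[200 200 202 205 178 149 152 147 149 149] [179 180 179 181 156 124 118 121 123 122] [153 153 138  85  77  97 163  44  29  30  35  38]
[[0.6034 0.2148 0.0569]
 [0.6083 0.1595 0.0584]
 [0.6135 0.1138 0.0574]]
```

```bash
python3 - <<'E'
from plan import *
np.set_printoptions(precision=4,suppress=True)
R=down(5.7,-25);tcp=np.array([.6112,.134,.0578])+R.apply([0,0,.008])
p,r=rows(tcp-R.apply([0,0,.03]),R,3,-.5)
rows(tcp,R,2,-.5,p,r)
E
```

```text
3 max 0.39 end [0.602  0.1329 0.0776] [0.6551 0.7239 0.1604 0.1453]
-0.01,-0.02,0.38,0.03,-0.02,0.01,-0.5,-0,-0.02,0.38,0.02,-0.02,0.02,-0.5,-0.01,-0.02,0.39,0.03,-0.02,0.01,-0.5
2 max 0.38 end [0.6146 0.1342 0.0504] [0.6551 0.7239 0.1604 0.1453]
0,-0,0.37,-0,0,0,-0.5,0,-0,0.38,-0,0,0,-0.5
```

jog_arm:
  motion: [0, -0.02, 0.38, 0.03, -0.02, 0.01, -0.5, 0, -0.02, 0.38, 0.02, -0.02, 0.02, -0.5, 0, -0.02, 0.39, 0.03, -0.02, 0.01, -0.5, 0, 0, 0.37, 0, 0, 0, -0.5, 0, 0, 0.38, 0, 0, 0, -0.5, 0, 0, 0, 0, 0, 0, -0.5, 0, 0, 0, 0, 0, 0, -0.5]
  grip_force: 5

```text
time: 4.45
position: [0.613, 0.1345, 0.0492]
tool_rot: [0.656, 0.724, 0.16, 0.145]
ft_force: [0.8, -0.1, -0.2]
grip_width: 0.0653
grip_force: 0.0
```

```bash
python3 - <<'E'
from plan import *
np.set_printoptions(precision=4,suppress=True)
o=robot.get_obs();R=Ro.from_quat(o['tool_rot']);print(o['time'],o['position']-R.apply([0,0,.008]),R.apply([0,1,0]),R.apply([1,0,0]),o['ft_force'])
im=robot.camera('wrist');cv2.imwrite('pics/w2.png',im)
E
```

```text
4.45 [0.6097 0.1341 0.0565] [0.9029 0.0896 0.4205] [-0.0987  0.9951 -0.0001] [ 0.7963 -0.0673 -0.2375]
```

View pics/w2.png

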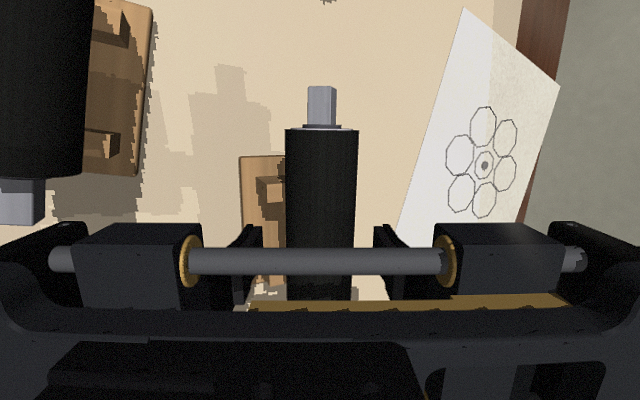

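The wrist view shows the sleeve at columns 285–357 (centre 321) between fingers centred at 317.5, so I shift +1.8 mm along tool y before closing.

jog_arm:
  motion: [0, 0.045, 0, 0, 0, 0, -0.4, 0, 0, 0, 0, 0, 0, -0.2, 0, 0, 0, 0, 0, 0, 0, 0, 0, 0, 0, 0, 0, 0.2, 0, 0, 0, 0, 0, 0, 0.3, 0, 0, 0, 0, 0, 0, 0.3]
  grip_force: 5

```text
time: 5.25
position: [0.6147, 0.1346, 0.05]
tool_rot: [0.656, 0.724, 0.16, 0.145]
ft_force: [0.1, -0.7, 0.5]
grip_width: 0.0315
grip_force: 0.0
```

jog_arm:
  motion: [0, 0, 0, 0, 0, 0, 0.5, 0, 0, 0, 0, 0, 0, 0.5, 0, 0, 0, 0, 0, 0, 0.5]
  grip_force: 40

```text
time: 5.62
position: [0.6138, 0.1347, 0.0512]
tool_rot: [0.656, 0.724, 0.16, 0.145]
ft_force: [-7.2, -1.1, 12.7]
grip_width: 0.0224
grip_force: 16.9
```

```bash
python3 - <<'E'
from plan import *
np.set_printoptions(precision=4,suppress=True)
o=robot.get_obs();R=Ro.from_quat(o['tool_rot']);print(o['time'],o['position']-R.apply([0,0,.008]),o['ft_force'],o['grip_width'])
im=robot.camera('wrist')
for r in (100,110,116):print(im[r,302:342].mean(1).astype(int))
# trough: corners rough top view at rim; lift straight then view later
t=np.array([.572,-.215])
p,r=rows(o['position']+[0,0,.12],R,4,.5)
Rv=down(5.7+2.5,15)
E
```

```text
5.625 [0.6104 0.1344 0.0585] [-7.2224 -1.0675 12.6758] 0.02241902203115758
[196 195 200 118 138 141 143 144 142 141 141 141 141 144 142 143 137 142
 143 144 145 144 140 140 138 142 136  89  91  93  90  96 205 197 192 192
 193 192 194 193]
[193 197 198 109 141 142 144 147 142 140 141 142 139 140 141 142 141 142
 145 145 144 145 138 137 137 146 107  91  91  89  85 117 202 195 193 194
 191 192 195 195]
[195 195 200 113 139 142 146 140 144 141 138 142 140 141 140 143 139 146
 142 144 145 137 139 137 138 153  94  90  92  87  89 145 200 195 190 194
 194 196 193 194]
4 max 0.68 end [0.6137 0.1347 0.1712] [0.6555 0.7238 0.1598 0.1446]
0,0.32,-0.68,0,0,0,0.5,0,0.31,-0.68,0,0,0,0.5,0,0.32,-0.68,0,0,0,0.5,0,0.31,-0.68,0,0,0,0.5
```

```bash
python3 - <<'E'
from plan import *
im=robot.camera('wrist');s=robot.camera('scene')
a=cv2.resize(im[80:320,200:440],(400,400))
b=cv2.resize(s[180:280,340:440],(400,400))
cv2.imwrite('pics/g0.png',np.hstack([a,b]))
o=robot.get_obs();print(o['grip_force'],o['grip_width'],o['ft_force'])
E
```

```text
16.050611436367035 0.02202433652487921 [-6.59138981 -0.70717251 13.04207907]
```

View pics/g0.png

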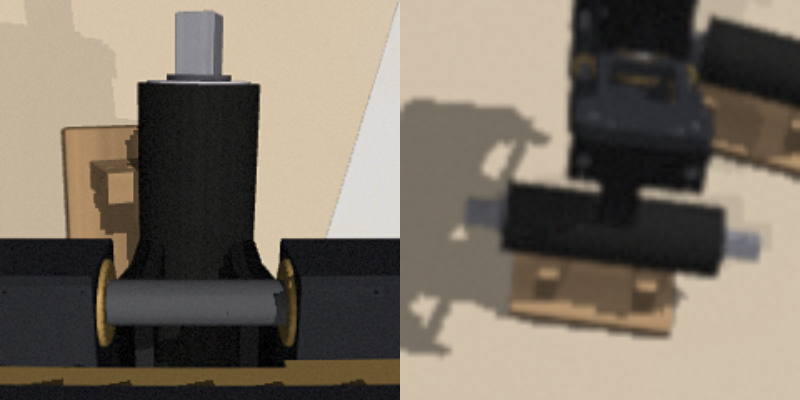

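The crops show the fingertips pinching the roller's top. The 22 mm chord puts the tips 19 mm above the axis. The wrist image agrees: the finger ends at row 225, half width 56 px, lie about 26 mm behind the stated TCP, so tip_reach is about 37 mm off. I'll open and check the depth of the tips numerically.

jog_arm:
  motion: [0, 0, 0, 0, 0, 0, 0, 0, 0, 0, 0, 0, 0, -0.5, 0, 0, 0, 0, 0, 0, -0.5, 0, 0, 0, 0, 0, 0, -0.5]
  grip_force: 5

```text
time: 6.28
position: [0.6148, 0.1346, 0.0498]
tool_rot: [0.656, 0.724, 0.16, 0.145]
ft_force: [0.3, 0.0, 1.0]
grip_width: 0.0545
grip_force: 0.0
```

```bash
python3 - <<'E'
from plan import *
np.set_printoptions(precision=4,suppress=True)
o=robot.get_obs();R=Ro.from_quat(o['tool_rot']);print(o['time'],o['position'],o['ft_force'],o['grip_width'])
im=robot.camera('wrist');cv2.imwrite('pics/w3.png',im)
for r in (222,228,234,240):print(r,im[r,225:280].max(1),im[r,360:415].max(1))
for r in (150,200):
    row=im[r].max(1);a=b=319
    while row[a]<62:a-=1
    while row[b]<62:b+=1
    print(r,a+1,b)
# finger inner edge prediction: pads +-w/2 at tool x=.0095, various z
c=robot.calibration('wrist');T=c['T_tool_cam']
for z in (.011,-.01,-.026,-.04):
    q=np.linalg.inv(T)@[.0095,o['grip_width']/2,z,1];print(z,c['cx']+c['fx']*q[0]/q[2],c['cy']+c['fy']*q[1]/q[2])
E
```

```text
6.275 [0.6148 0.1346 0.0498] [0.3451 0.0066 0.9744] 0.054469756263714676
222 [206 203 202 205 205 203 206 204 204 204 203 205 211 164 104  91 158 178
 183 182 186 186 184 186 182 185 183 184 181 184 178 182 178 175 173 171
 168 165 162 164 159 159 162 166 163 160 157 158 160 164  84  76  80  84
  75] [222 218 219 220 223 222 221 222 222 221 222 223 223 223 227 226 224 227
 224 224 224 220 220 221 220 220 220 219 221 221 221 221 221 221 221 218
 212 229 225 226 224 228 226 227 226 226 225 225 225 225 225 226 226 225
 226]
228 [203 205 203 203 204 203 204 207 205 203 207 203 206 210 139  83 139 174
 179 182 184 182 186 184 181 180 185 188  92  21   0  18   0  17  15  23
  12  17  28  23  19  28  27  19  23  12  78 161 160 165  84  78  79  81
  81] [221 221 224 227 111   0   9  22  26  22  27  20  25  23   2   6   4  18
  12  13  11  39 136 218 225 221 222 221 220 221 221 222 222 206 193 226
 226 225 225 226 225 226 227 224 228 225 225 224 226 226 225 226 226 227
 225]
234 [204 202 200 203 200 204 204 205 204 204 201 201 203 209 152  92 120 168
 180 182 183 182 185 190 147  55  13   4  
[... 285 characters left out ...]
227 226 228 225 226 225 227 226 226 226 225
 226]
240 [203 203 205 204 203 203 203 204 201 205 205 200 207 210 169 105  96 164
 175 165  93  14   7  13  16   5   3   7  11   4  10  24  25  22  19  29
  12  23  21  28  20  11  18  14  12  24   6 158 160 160 161  88  82  84
  84] [220 222 225 234   0  12   6  13  12  16   6  22  28  25  25  27  22  21
  28  20   9  10  11  13  23   5  24  19  15  13  87 180 229 230 227 227
 226 226 226 227 225 226 226 226 225 226 226 225 225 227 226 226 224 227
 227]
150 282 355
200 282 353
0.011 357.5081376102854 208.07920129451443
-0.01 361.8843689304565 217.43412276526817
-0.026 365.91959962699747 226.06009875253383
-0.04 370.1042877858555 235.0055648948901
```

Confirmed: the tip edges at columns 271.5/364.3, row 226, fit tool z ≈ −0.024. The roller is centred between the fingers, so I advance 36 mm, watching the force.

jog_arm:
  motion: [0, 0, 0, 0, 0, 0, -0.5, 0, 0, 0, 0, 0, 0, -0.5, 0, 0, 0.3, 0, 0, 0, -0.5, 0, 0, 0.2, 0, 0, 0, -0.5]

```text
time: 6.82
position: [0.6234, 0.1355, 0.031]
tool_rot: [0.656, 0.724, 0.159, 0.145]
ft_force: [-0.1, 0.3, 0.3]
grip_width: 0.0654
grip_force: 0.0
```

jog_arm:
  motion: [0, 0, 0.2, 0, 0, 0, -0.5, 0, 0, 0.15, 0, 0, 0, -0.5, 0, 0, 0, 0, 0, 0, -0.5]

```text
time: 7.2
position: [0.6289, 0.136, 0.0185]
tool_rot: [0.656, 0.724, 0.159, 0.144]
ft_force: [-0.9, 1.1, -0.7]
grip_width: 0.0651
grip_force: 0.0
```

jog_arm:
  motion: [0, 0, 0, 0, 0, 0, -0.2, 0, 0, 0, 0, 0, 0, -0.05, 0, 0, 0, 0, 0, 0, 0.1, 0, 0, 0, 0, 0, 0, 0.2]
  grip_force: 5

```text
time: 7.7
position: [0.6284, 0.1361, 0.0192]
tool_rot: [0.656, 0.724, 0.159, 0.144]
ft_force: [-1.8, -0.4, 1.4]
grip_width: 0.0438
grip_force: 5.0
```

jog_arm:
  motion: [0, 0, 0, 0, 0, 0, 0.5, 0, 0, 0, 0, 0, 0, 1, 0, 0, 0, 0, 0, 0, 1]
  grip_force: 45

```text
time: 8.07
position: [0.6284, 0.1361, 0.0192]
tool_rot: [0.656, 0.724, 0.159, 0.144]
ft_force: [-2.9, -0.1, 3.9]
grip_width: 0.0432
grip_force: 44.9
```

jog_arm:
  motion: [0, 0.11, -0.23, 0, 0, 0, 1, 0, 0.21, -0.45, 0, 0, 0, 1, 0, 0.32, -0.68, 0, 0, 0, 1, 0, 0.32, -0.68, 0, 0, 0, 1, 0, 0.32, -0.68, 0, 0, 0, 1]

```text
time: 8.7
position: [0.6287, 0.1361, 0.1389]
tool_rot: [0.656, 0.724, 0.158, 0.144]
ft_force: [0.1, -0.9, -4.4]
grip_width: 0.0427
grip_force: 44.9
```

```bash
python3 - <<'E'
from plan import *
np.set_printoptions(precision=4,suppress=True)
o=robot.get_obs();R=Ro.from_quat(o['tool_rot']);print(o['position'],o['ft_force'],o['moment'],o['grip_width'],o['grip_force'])
p,r=rows([.545,-.09,.21],down(2.5,-12),8,1)
rows([.47,-.318,.2575],down(0,0),8,1,p,r)
E
```

```text
[0.6287 0.1361 0.1389] [ 0.0616 -0.8774 -4.4449] [-0.1431  0.5698 -0.0178] 0.04273787858244828 44.93237883551046
8 max 0.69 end [ 0.5451 -0.0901  0.2101] [0.6878 0.7184 0.0756 0.0723]
-0.68,-0.21,-0.34,0.4,-0.03,0.09,1,-0.68,-0.21,-0.33,0.4,-0.03,0.1,1,-0.68,-0.22,-0.33,0.4,-0.03,0.09,1,-0.68,-0.22,-0.32,0.39,-0.03,0.1,1,-0.69,-0.22,-0.31,0.4,-0.03,0.09,1,-0.69,-0.23,-0.3,0.39,-0.03,0.1,1,-0.69,-0.23,-0.29,0.4,-0.03,0.09,1,-0.69,-0.24,-0.29,0.39,-0.04,0.1,1
8 max 0.71 end [ 0.4698 -0.318   0.2576] [ 0.7071  0.7071 -0.      0.0001]
-0.7,-0.23,-0.2,0.38,-0.01,0.08,1,-0.7,-0.23,-0.19,0.37,-0.01,0.08,1,-0.7,-0.23,-0.19,0.38,-0.01,0.08,1,-0.71,-0.23,-0.18,0.37,-0.01,0.08,1,-0.71,-0.23,-0.17,0.38,-0.01,0.08,1,-0.71,-0.23,-0.17,0.37,-0.01,0.07,1,-0.71,-0.24,-0.16,0.38,-0,0.07,1,-0.71,-0.24,-0.16,0.37,-0.01,0.08,1
```

Lifted: −4.4 N is about the roller's weight. Carry on to the viewing pose.

jog_arm:
  motion: [-0.3, -0.1, -0.15, 0.3, 0, 0.05, 1, -0.68, -0.21, -0.33, 0.4, -0.03, 0.1, 1, -0.68, -0.22, -0.33, 0.4, -0.03, 0.1, 1, -0.68, -0.22, -0.32, 0.4, -0.03, 0.1, 1, -0.69, -0.22, -0.31, 0.4, -0.03, 0.1, 1, -0.69, -0.23, -0.3, 0.4, -0.03, 0.1, 1, -0.69, -0.23, -0.29, 0.4, -0.03, 0.1, 1, -0.69, -0.24, -0.29, 0.4, -0.03, 0.1, 1, -0.38, -0.11, -0.15, 0.1, 0, 0.05, 1]

```text
time: 9.82
position: [0.5458, -0.0917, 0.2082]
tool_rot: [0.689, 0.717, 0.076, 0.071]
ft_force: [1.1, 0.8, -4.7]
grip_width: 0.0432
grip_force: 44.9
```

jog_arm:
  motion: [-0.7, -0.23, -0.2, 0.38, 0, 0.08, 1, -0.7, -0.23, -0.19, 0.38, 0, 0.08, 1, -0.7, -0.23, -0.19, 0.38, 0, 0.08, 1, -0.71, -0.23, -0.18, 0.38, 0, 0.08, 1, -0.71, -0.23, -0.17, 0.38, 0, 0.08, 1, -0.71, -0.23, -0.17, 0.38, 0, 0.07, 1, -0.5, -0.24, -0.16, 0.38, 0, 0.07, 1, -0.3, -0.2, -0.16, 0.37, 0, 0.08, 1, 0, 0, 0, 0, 0, 0, 1, 0, 0, 0, 0, 0, 0, 1]

```text
time: 11.08
position: [0.4721, -0.2922, 0.2547]
tool_rot: [0.708, 0.707, 0.003, -0.004]
ft_force: [-0.7, 0.3, -4.9]
grip_width: 0.0433
grip_force: 44.9
```

```bash
python3 - <<'E'
from plan import *
np.set_printoptions(precision=4,suppress=True)
o=robot.get_obs();print(o['time'],o['position'],o['tool_rot'],o['grip_width'])
im=robot.camera('wrist');cv2.imwrite('pics/w4.png',im);np.save('w4.npy',o,allow_pickle=True)
E
```

```text
11.075 [ 0.4721 -0.2922  0.2547] [ 0.7075  0.7067  0.0029 -0.0043] 0.043289076357828034
```

View pics/w4.png

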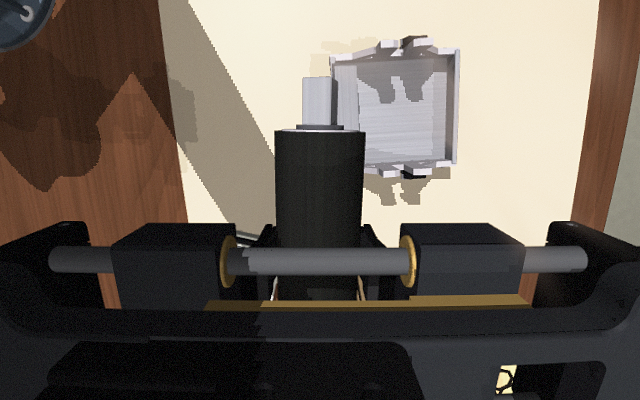

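The view shows the trough at columns 330–460, rows 37–175. The +y cheek block is at about (402,47), the −y one at about (402,168), and the roller is held square-looking at column 320. I'll read the cheeks numerically.

```bash
python3 - <<'E'
from plan import *
im=cv2.imread('pics/w4.png').astype(int)
g=im.mean(2)
def asc(r0,r1,c0,c1):
    print('   ',c0)
    for r in range(r0,r1):print(r,''.join('0123456789ABCDEFG'[int(g[r,c]//16)] if im[r,c,2]-im[r,c,0]<22 else '.' for c in range(c0,c1)))
asc(34,66,364,468);asc(154,182,354,466)
E
```

```text
364
34 ........................................................................................................
35 ........................................................................................................
36 .............................................345.55665.5555..44.........................................
37 ...........................................344445555.5557778989B.EEEEE..................................
38 ........................................4333444544578ACCCDCDDDEEEEEEEE..................................
39 ...........................EEE......99623334444447DDDDEEEEEEEEEEEEEEEE..................................
40 .................EEEEEEEEEEEEDCCCCD..962333444445AEEDDDDDEEEEEEEEEEEEE..................................
41 ................AEEEEEEEEEEEEDCCCCD..962333343456AEDDDDDDEEEEEEEEEEEEE..................................
42 ...............79EEEEEEEEEEEEDCCCCD..963333334666AEDDDDDDEEEEEEEEEEEEE..................................
43 ..............868EEEEEEEEEEEEDCCCCD..873333336666ADDDDDDEEEEEEEEEEEEEE..................................
44 .............
[... 4943 characters left out ...]
76 1111111103.................77BEEEEEEEEEEEDBAA..6741101111010010110100000........................................
177 1110110003...................BDBBBB............7740010111110101001001002........................................
178 1010110003.....................................787422111110122244446............................................
179 1101110005......................................99788...5.......................................................
180 1111111015......................................................................................................
181 1111011005......................................................................................................
```

```bash
python3 - <<'E'
from plan import *
np.set_printoptions(precision=4,suppress=True)
o=np.load('w4.npy',allow_pickle=True).item()
P=plane('wrist',[[407.2,42.4],[407.5,172.6]],.087,o);print(P,np.linalg.norm(P[0]-P[1]),P.mean(0))
v=P[0]-P[1];print('slot line deg',np.degrees(np.arctan2(v[1],v[0])))
B=plane('wrist',[[381,43.3],[434,41.0],[383.3,173.9],[431.8,171.3]],.087,o);print(B)
for a,b in((0,1),(2,3)):
    w=B[b]-B[a];print(np.linalg.norm(w),np.degrees(np.arctan2(w[1],w[0])))
print('right rim',plane('wrist',[[460,50],[460,64],[457.8,150],[457.5,160]],.036,o))
R=Ro.from_quat(o['tool_rot']).as_matrix();print(R)
im=cv2.imread('pics/w4.png').mean(2).astype(int)
for r in (84,100,115):print(r,im[r,296:342])
for r in(140,180):print(r,im[r,268:284],im[r,356:372])
E
```

```text
[[ 0.5718 -0.1346  0.087 ]
 [ 0.5814 -0.2819  0.087 ]] 0.1475232704287648 [ 0.5766 -0.2083  0.087 ]
slot line deg 93.73765873294572
[[ 0.5424 -0.1359  0.087 ]
 [ 0.6021 -0.1327  0.087 ]
 [ 0.5518 -0.2835  0.087 ]
 [ 0.6114 -0.2802  0.087 ]]
0.05974892294610647 3.142342251942175
0.0597263110025126 3.196329016168024
right rim [[ 0.6557 -0.1293  0.036 ]
 [ 0.6572 -0.1465  0.036 ]
 [ 0.6653 -0.2581  0.036 ]
 [ 0.6664 -0.2719  0.036 ]]
[[ 0.0013  1.     -0.0019]
 [ 0.9999 -0.0013  0.0102]
 [ 0.0102 -0.0019 -0.9999]]
84 [234 234 235 233 235 238 175 190 194 198 198 200 199 197 194 193 192 193
 194 192 193 197 195 196 195 198 198 201 199 201 193 190 189 190 173 140
  70  78  81  79  75  92 166 190 192 182]
100 [232 235 233 232 234 237 178 192 198 197 199 199 198 190 195 192 193 195
 199 196 197 196 194 196 195 197 199 201 203 195 195 189 190 187 168  91
  69  75  65  70  70 106 188 186 190 187]
115 [235 233 233 234 234 237 174 192 197 195 204 198 194 192 190 195 191 192
 194 198 195 194 192 195 195 201 196 197 199 194 195 188 192 175 155  66
  71  71  71  65  71 156 186 182 191 190]
140 [233 232 233 233 234 242 118  29  30  27  26  21  26  33  21  32] [ 27  22  29  28  21  13  18  25  14  97 202 199 196 198 193 195]
180 [142 141 140 141 141 141 147  33  25  20  30  26  33  24  30  31] [ 18  29  24  18  19   9  17  85 146 144 140 137 141 142 143 140]
```

```bash
cat >> plan.py <<'E'
def inhand(px,z=-.042):
    "wrist pixels -> tool points on tool plane z"
    c=robot.calibration('wrist');T=c['T_tool_cam']
    K=np.array([[c['fx'],0,c['cx']],[0,c['fy'],c['cy']],[0,0,1]])
    u=cv2.undistortPoints(np.array(px,float).reshape(-1,1,2),K,c['dist_coeffs'])[:,0]
    d=np.c_[u,np.ones(len(u))]@T[:3,:3].T;o=T[:3,3]
    return o+d*((z-o[2])/d[:,2])[:,None]
E
python3 - <<'E'
from plan import *
np.set_printoptions(precision=4,suppress=True)
im=cv2.imread('pics/w4.png').mean(2).astype(int)
print(im[70:84,315],im[120:136,310])
print(inhand([[320,84],[319.9,100],[319.7,115],[319.6,140],[318.9,180]]))
print(inhand([[319,77.5],[319,130.5]]))
for r in (135,145,155,165,175,185,195,205,215):
    row=im[r];a=b=319
    while row[a]<70:a-=1
    while row[b]<70:b+=1
    print(r,a+1,b,end='; ')
E
```

```text
[220 221 220 222 220 221 223 181 188 194 195 196 194 197] [192 194 192 182 166 103  97  95  94  75 226 236  55  35  42  37]
[[ 0.0852  0.0007 -0.042 ]
 [ 0.078   0.0007 -0.042 ]
 [ 0.0712  0.0006 -0.042 ]
 [ 0.0594  0.0005 -0.042 ]
 [ 0.0397  0.0002 -0.042 ]]
[[ 0.088   0.0002 -0.042 ]
 [ 0.0639  0.0003 -0.042 ]]
135 275 365; 145 275 365; 155 275 364; 165 275 364; 175 275 364; 185 275 363; 195 276 362; 205 276 362; 215 276 361;
```

```bash
cat >> plan.py <<'E'
C=np.array([-.001,-.0003,-.042])
def tcp(c,R):return np.array(c)-R.apply(C)
E
python3 - <<'E'
from plan import *
R=down(4.2,13)
p,r=rows(tcp([.5766,-.2083,.17],R),R,6,1)
rows(tcp([.5766,-.2083,.112],R),R,3,1,p,r)
E
```

```text
6 max 0.54 end [ 0.56756781 -0.20781014  0.12894402] [ 0.67637536  0.72778823 -0.08295154 -0.07719919]
0.35,0.4,0.53,0.54,-0.04,-0.17,1,0.34,0.42,0.51,0.54,-0.04,-0.17,1,0.34,0.44,0.49,0.54,-0.05,-0.18,1,0.33,0.47,0.48,0.54,-0.04,-0.17,1,0.33,0.49,0.45,0.53,-0.05,-0.18,1,0.33,0.51,0.44,0.54,-0.04,-0.17,1
3 max 0.47 end [ 0.56733925 -0.20781781  0.07111023] [ 0.67637536  0.72778823 -0.08295154 -0.07719919]
-0,0.11,0.47,-0,-0,-0,1,-0,0.11,0.47,-0,-0,-0,1,-0,0.1,0.47,-0,-0,-0,1
```

jog_arm:
  motion: [0.35, 0.4, 0.53, 0.54, -0.04, -0.17, 1, 0.34, 0.42, 0.51, 0.54, -0.04, -0.17, 1, 0.34, 0.44, 0.49, 0.54, -0.05, -0.18, 1, 0.33, 0.47, 0.48, 0.54, -0.04, -0.17, 1, 0.33, 0.49, 0.45, 0.53, -0.05, -0.18, 1, 0.33, 0.51, 0.44, 0.54, -0.04, -0.17, 1, 0, 0.11, 0.47, 0, 0, 0, 1, 0, 0.11, 0.47, 0, 0, 0, 1, 0, 0.1, 0.47, 0, 0, 0, 1, 0, 0, 0, 0, 0, 0, 1, 0, 0, 0, 0, 0, 0, 1]

```text
time: 12.5
position: [0.568, -0.2101, 0.0725]
tool_rot: [0.677, 0.727, -0.083, -0.076]
ft_force: [-1.0, -0.1, -3.8]
grip_width: 0.0431
grip_force: 44.9
```

```bash
python3 - <<'E'
from plan import *
np.set_printoptions(precision=4,suppress=True)
o=robot.get_obs();R=Ro.from_quat(o['tool_rot']);print(o['time'],o['position'],o['position']+R.apply(C),R.as_matrix(),o['ft_force'],o['moment'],o['grip_width'])
im=robot.camera('wrist');cv2.imwrite('pics/w5.png',im);np.save('w5.npy',o,allow_pickle=True)
im=im.astype(int);g=im.mean(2)
print(240)
for r in range(60,142,2):print(r,''.join('0123456789ABCDEFG'[int(g[r,c]//16)] if im[r,c,2]-im[r,c,0]<22 else '.' for c in range(240,400)))
E
```

```text
12.5 [ 0.568  -0.2101  0.0725] [ 0.5771 -0.2103  0.1135] [[-0.0717  0.9722 -0.2229]
 [ 0.9974  0.0694 -0.0184]
 [-0.0025 -0.2237 -0.9747]] [-1.0376 -0.054  -3.8386] [-0.0442 -0.2605 -0.0134] 0.04307257541105243
240
60 ................................................................................................................................................................
62 ................................................................................................................................................................
64 ................................................................................................................................................................
66 ................................................................................................................................................................
68 ................................................................................................................................................................
70 ..............................................................
[... 5159 characters left out ...]
1222137677666766777676676666677677767776
134 A9AAAAAAA9AAAAAAAAAAAAAAAAAAAAAAAA511211211122222222221222222212222222212221222222221122211121111121111111111111111101001100037666766666666666767766676667777777
136 AAAAAAAAAAAAAAAA9AAA9AAAAAAAAAAA9A511111222122212222222222222222212221222222222222222211222212222112111111111111111111110100037666666666666666666666666666666666
138 A9AAAAAAAAAAAAAAAAAAAAAAAAAAAAA9AA511112122121222221222222222222122222222222222222222122222211112121111111211111111111010001037666666666666667666666666666666666
140 AAAAAAAA99AAAAAAAAAAAAAAAAAAAAAAAA511111111121222222222212222222222222222222222222222212221121212211111111111011111111111000037667667777766767666777767777776767
```

```bash
python3 - <<'E'
from plan import *
np.set_printoptions(precision=4,suppress=True)
o=np.load('w5.npy',allow_pickle=True).item()
im=cv2.imread('pics/w5.png').mean(2).astype(int)
print(im[110,272:284],im[110,378:390],im[98:120,370],im[98:120,290])
B=plane('wrist',[[278,110],[384,110]],.087,o);print(B,B.mean(0),np.linalg.norm(B[0]-B[1]))
print('rows',plane('wrist',[[290,101],[290,116.2],[370,101],[370,115.7]],.087,o))
print('shaft',plane('wrist',[[320,84],[320,110]],.1135,o))
print(im[84,298:306],im[84,325:345])
E
```

```text
[177 176 176 175 178 176 203 211 210 211 209 212] [225 227 226 228 221 152 153 198 193 188 165 154] [ 70  56 116 202 231 226 225 226 226 227 226 226 227 226 226 228 228 233
 168  85 100 113] [219 220 217 218 211 213 211 207 209 208 210 212 213 209 206 209 209 218
 140  88  87  91]
[[ 0.5422 -0.1369  0.087 ]
 [ 0.6022 -0.133   0.087 ]] [ 0.5722 -0.1349  0.087 ] 0.0600845742409887
rows [[ 0.5492 -0.1315  0.087 ]
 [ 0.5497 -0.1399  0.087 ]
 [ 0.5942 -0.1289  0.087 ]
 [ 0.5951 -0.1365  0.087 ]]
shaft [[ 0.5721 -0.1243  0.1135]
 [ 0.573  -0.136   0.1135]]
[219 219 220 222 177 187 189 193] [194 189 187 185 186 156 122  69  70  69  74  68  93 197 222 220 218 219
 220 217]
```

```bash
python3 - <<'E'
from plan import *
o=robot.get_obs();R=Ro.from_quat(o['tool_rot'])
p,r=rows(o['position']+[-.0006,.0021,-.008],R,2,1)
p,r=rows(p+[0,0,-.018],R,3,1,p,r)
p,r=rows(p+[0,0,-.012],R,4,1,p,r)
E
```

```text
2 max 0.1 end [ 0.56753065 -0.20816637  0.0647505 ] [ 0.67705297  0.72732937 -0.08309359 -0.07541027]
0.03,0.02,0.1,0,0,0,1,0.02,0.01,0.1,0,0,0,1
3 max 0.15 end [ 0.56750909 -0.20821897  0.04670177] [ 0.67705297  0.72732937 -0.08309359 -0.07541027]
0,0.03,0.15,0,0,0,1,0,0.04,0.14,0,0,0,1,0,0.03,0.15,0,0,0,1
4 max 0.08 end [ 0.56765398 -0.20824229  0.03476952] [ 0.67705297  0.72732937 -0.08309359 -0.07541027]
0,0.02,0.07,0,0,0,1,0,0.02,0.07,0,0,0,1,0,0.01,0.08,0,0,0,1,0,0.02,0.07,0,0,0,1
```

jog_arm:
  motion: [0.03, 0.02, 0.1, 0, 0, 0, 1, 0.02, 0.01, 0.1, 0, 0, 0, 1, 0, 0.03, 0.15, 0, 0, 0, 1, 0, 0.04, 0.14, 0, 0, 0, 1, 0, 0.03, 0.12, 0, 0, 0, 1, 0, 0, 0, 0, 0, 0, 1]

```text
time: 13.3
position: [0.5669, -0.2073, 0.0463]
tool_rot: [0.677, 0.728, -0.084, -0.077]
ft_force: [-0.0, 0.3, -4.3]
grip_width: 0.0427
grip_force: 44.9
```

jog_arm:
  motion: [0, 0.02, 0.07, 0, 0, 0, 1, 0, 0.02, 0.07, 0, 0, 0, 1, 0, 0, 0, 0, 0, 0, 1]

```text
time: 13.68
position: [0.5673, -0.2074, 0.041]
tool_rot: [0.677, 0.728, -0.083, -0.077]
ft_force: [-1.0, 0.0, -4.8]
grip_width: 0.0432
grip_force: 44.9
```

jog_arm:
  motion: [0, 0.02, 0.07, 0, 0, 0, 1, 0, 0.02, 0.07, 0, 0, 0, 1, 0, 0, 0, 0, 0, 0, 1]

```text
time: 14.05
position: [0.5676, -0.2073, 0.035]
tool_rot: [0.677, 0.728, -0.083, -0.077]
ft_force: [-0.9, 0.1, -3.5]
grip_width: 0.0431
grip_force: 44.9
```

jog_arm:
  motion: [0, 0.01, 0.05, 0, 0, 0, 1, 0, 0.01, 0.05, 0, 0, 0, 1, 0, 0, 0, 0, 0, 0, 1]

```text
time: 14.42
position: [0.567, -0.2073, 0.0312]
tool_rot: [0.677, 0.728, -0.084, -0.077]
ft_force: [-1.8, 0.1, -3.4]
grip_width: 0.0433
grip_force: 44.9
```

The shaft has dropped in square: axis at 72 mm without resistance. Now I press gently past the keepers.

jog_arm:
  motion: [0, 0.01, 0.05, 0, 0, 0, 1, 0, 0.01, 0.05, 0, 0, 0, 1, 0, 0.01, 0.05, 0, 0, 0, 1, 0, 0, 0, 0, 0, 0, 1]

```text
time: 14.92
position: [0.5662, -0.2076, 0.0258]
tool_rot: [0.676, 0.728, -0.085, -0.077]
ft_force: [-5.6, -0.9, 3.8]
grip_width: 0.0431
grip_force: 44.9
```

jog_arm:
  motion: [0, 0.01, 0.05, 0, 0, 0, 1, 0, 0.01, 0.05, 0, 0, 0, 1, 0, 0, 0, 0, 0, 0, 1]

```text
time: 15.3
position: [0.566, -0.208, 0.0219]
tool_rot: [0.676, 0.728, -0.085, -0.077]
ft_force: [-4.8, -1.5, 2.6]
grip_width: 0.0433
grip_force: 44.9
```

jog_arm:
  motion: [0, 0.01, 0.05, 0, 0, 0, 1, 0, 0.01, 0.05, 0, 0, 0, 1, 0, 0, 0, 0, 0, 0, 1]

```text
time: 15.68
position: [0.5661, -0.2081, 0.0179]
tool_rot: [0.677, 0.727, -0.085, -0.077]
ft_force: [-6.0, -0.6, 3.6]
grip_width: 0.043
grip_force: 45.1
```

jog_arm:
  motion: [0, 0.01, 0.05, 0, 0, 0, 1, 0, 0.01, 0.05, 0, 0, 0, 1, 0, 0, 0, 0, 0, 0, 1]

```text
time: 16.05
position: [0.5664, -0.208, 0.0135]
tool_rot: [0.677, 0.727, -0.084, -0.077]
ft_force: [-5.9, -0.3, 2.7]
grip_width: 0.0431
grip_force: 45.2
```

jog_arm:
  motion: [0, 0.01, 0.05, 0, 0, 0, 1, 0, 0.01, 0.05, 0, 0, 0, 1, 0, 0, 0, 0, 0, 0, 1]

```text
time: 16.42
position: [0.5669, -0.2078, 0.0086]
tool_rot: [0.677, 0.727, -0.084, -0.076]
ft_force: [-3.5, -1.4, 0.3]
grip_width: 0.0433
grip_force: 44.9
```

jog_arm:
  motion: [0, 0.01, 0.05, 0, 0, 0, 1, 0, 0, 0, 0, 0, 0, 1]

```text
time: 16.68
position: [0.567, -0.208, 0.0069]
tool_rot: [0.677, 0.728, -0.084, -0.076]
ft_force: [-3.7, -2.7, 0.8]
grip_width: 0.0429
grip_force: 45.0
```

jog_arm:
  motion: [0, 0.01, 0.05, 0, 0, 0, 1, 0, 0, 0, 0, 0, 0, 1]

```text
time: 16.92
position: [0.5683, -0.2077, 0.0047]
tool_rot: [0.677, 0.728, -0.083, -0.075]
ft_force: [0.0, -1.6, -0.1]
grip_width: 0.0431
grip_force: 45.0
```

jog_arm:
  motion: [0, 0.01, 0.04, 0, 0, 0, 1, 0, 0, 0, 0, 0, 0, 1]

```text
time: 17.18
position: [0.5683, -0.2077, 0.0045]
tool_rot: [0.677, 0.728, -0.083, -0.075]
ft_force: [-0.7, -1.6, 6.0]
grip_width: 0.0431
grip_force: 45.0
```

jog_arm:
  motion: [0, 0.01, 0.05, 0, 0, 0, 1, 0, 0, 0, 0, 0, 0, 1]

```text
time: 17.42
position: [0.5683, -0.2078, 0.0044]
tool_rot: [0.677, 0.728, -0.083, -0.075]
ft_force: [-2.5, 1.0, 15.2]
grip_width: 0.0433
grip_force: 45.0
```

```bash
python3 - <<'E'
from plan import *
np.set_printoptions(precision=4,suppress=True)
o=robot.get_obs();R=Ro.from_quat(o['tool_rot']);print(o['time'],o['position']+R.apply(C),R.apply([1,.012,0]),R.apply([0,0,1]),o['ft_force'],o['moment'])
im=robot.camera('wrist');cv2.imwrite('pics/w6.png',im)
im=im.astype(int);g=im.mean(2)
print(270)
for r in range(64,130,2):print(r,''.join('0123456789ABCDEFG'[int(g[r,c]//16)] if im[r,c,2]-im[r,c,0]<22 else '.' for c in range(270,400)))
E
```

```text
17.425 [ 0.5774 -0.208   0.0454] [-0.0615  0.9982 -0.006 ] [-0.2218 -0.0195 -0.9749] [-2.5161  0.9719 15.1869] [0.321  1.0045 0.0571]
270
64 ..................................................................................................................................
66 ..................................................................................................................................
68 ..................................................................................................................................
70 ..................................................................................................................................
72 ..................................................................................................................................
74 ...........................................................................9ABBBCBCCCCBBAA988.....................................
76 ...........................................................................9BBBCCCCCCCBBAA998.....................................
78 .....................
[... 2774 characters left out ...]
EEED4569B988A999999999999
120 65555555555555555555555555555555CCCCCCBBCCCCCBCCCCCCBCCBBBA856556677777777777777778888888898899899999999999A8456777689888888888888
122 55555555555556555556555555666554BBBBBBBBBABBBBBBBBCCCCCBBCA83344336777765565556565555655555666565566666666666666667777777777777777
124 65555555565556555556556556555444BBBBBBBBBBBBBBBBBBBBBBBBBB962333336766666665666665665655666566665566666665666566667777777777777777
126 5565566655656566555566656222255555655555555555555555554445445454422222212566666666656656656666666666666666666666666667777777777777
128 5555555555565555565665566222325555555555565555555555555544445444312212211566666665566566565665665666666665666565666666566666666777
```

Bottomed at axis 45.4 mm with about 19 N, and the black nose of keeper l lies over the shaft (columns 318+, rows 78–94). Release gently and retreat along the tool axis.

jog_arm:
  motion: [0, 0, -0.06, 0, 0, 0, 1, 0, 0, 0, 0, 0, 0, 0, 0, 0, 0, 0, 0, 0, -0.2, 0, 0, 0, 0, 0, 0, -0.2, 0, 0, 0, 0, 0, 0, -0.2]
  grip_force: 20

```text
time: 18.1
position: [0.5676, -0.2073, 0.0029]
tool_rot: [0.677, 0.728, -0.083, -0.076]
ft_force: [-0.8, -0.4, 0.9]
grip_width: 0.0518
grip_force: 0.0
```

jog_arm:
  motion: [0, 0, -0.1, 0, 0, 0, -0.2, 0, 0, -0.2, 0, 0, 0, -0.2, 0, 0, -0.3, 0, 0, 0, -0.2]

```text
time: 18.48
position: [0.5729, -0.2071, 0.0274]
tool_rot: [0.677, 0.727, -0.083, -0.076]
ft_force: [0.0, -0.8, -0.0]
grip_width: 0.0521
grip_force: 0.0
```

jog_arm:
  motion: [0, 0, -0.6, 0, 0, 0, -0.2, 0, 0, -0.9, 0, 0, 0, -0.2, 0, 0, -0.9, -0.8, 0, 0, -0.2, -0.6, 0, -0.9, -0.8, 0, 0, -0.2, -0.9, 0, -0.5, -0.8, 0, 0, -0.2, -0.9, 0, -0.2, -0.8, 0, 0, -0.2, -0.9, 0, 0, 0, 0, 0, -0.2, -0.6, 0, 0, 0, 0, 0, -0.2, 0, 0, 0, 0, 0, 0, -0.2, 0, 0, 0, 0, 0, 0, -0.2]

```text
time: 19.73
position: [0.6143, -0.359, 0.1842]
tool_rot: [0.681, 0.732, -0.001, -0.001]
ft_force: [-0.4, -0.1, 0.3]
grip_width: 0.0521
grip_force: 0.0
```

```bash
python3 - <<'E'
from plan import *
np.set_printoptions(precision=4,suppress=True)
o=robot.get_obs();print(o['time'],o['position'],o['tool_rot'],o['ft_force'])
im=robot.camera('wrist');cv2.imwrite('pics/w7.png',im)
s=robot.camera('scene');cv2.imwrite('pics/s7.png',s)
a=cv2.resize(im[0:225,200:450],(444,400),interpolation=cv2.INTER_CUBIC)
b=cv2.resize(s[170:250,215:286],(355,400),interpolation=cv2.INTER_CUBIC)
cv2.imwrite('pics/f.png',np.hstack([a,b]))
E
```

```text
19.725 [ 0.6143 -0.359   0.1842] [ 0.6809  0.7324 -0.0015 -0.0009] [-0.4368 -0.1039  0.2732]
```

View pics/f.png

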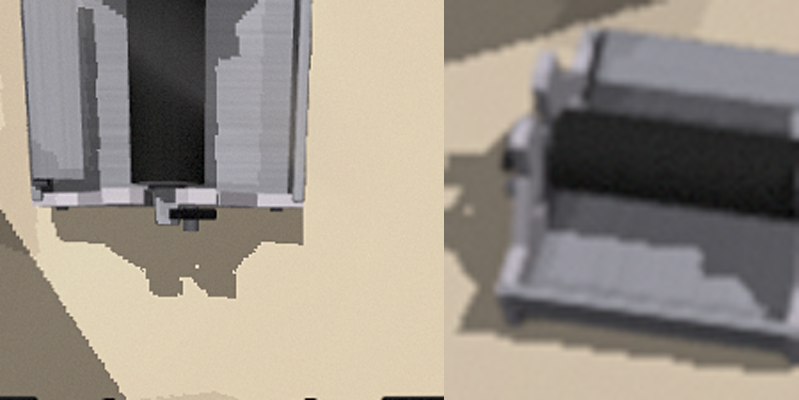

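The last view shows keeper r's black nose at crop (192,213). It lies over about 0.4 of the shaft's width, the same as at keeper l, so both are closed. The roller lies level in the trough and the gripper is clear.

```bash
python3 -c "
from rig import robot
print(robot.hand_in())"
```

```text
the job is handed in; nothing more can be done
None
```

The long roller is fully home in the trough, both keepers look closed over the shaft ends in the camera images, the gripper let go and is clear, nothing else was moved, and the job is handed in at about 20 s.

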